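Close the pickle crock with the top tile of the stack

TASK

Close the pickle crock with the blue tile: slide it sideways off the top of the stack and straight across onto the crock's rim, without lifting it, until its leading edge bears lightly on the crock's open hinged cover; press there for about half a second, then let go and leave it lying square over the mouth. Feel for the cover, because how far it leans is not known: do not press hard on it, do not push it back and do not touch it with the gripper. Leave the two tiles beneath and all the other things in the drawer where they are.

Things in the scene. Friction and masses are not known exactly. Their poses are not given: they have to be found in the camera images.
- tile_c (a point): centre (half-way up) of the blue glazed tile on top of the stack: loose, 110 x 110 x 12 mm, 0.28 to 0.43 kg, too wide to grasp; x and y axes along its sides, z up. It lies a few mm and up to 0.06 rad off square. A push of 1 to 4 N on its edge slides it; its underside starts 2 mm above the crock's rim and drops those 2 mm as it leaves the stack
- tile_mid_c (a point): centre of the loose terracotta tile just below the blue one, same size, 0.33 kg, on plain friction only
- tile_low_c (a point): centre of the loose terracotta tile below that, same size, 0.33 kg, resting on a fixed wooden stand
- mouth (a point): point over the mouth of the square white crock, level with its flat rim; z up, y axis towards the hinged cover, directly away from the stack, x across. The crock's rim spans 60 mm to either side in x, and in y from 72 mm before to 48 mm beyond this point. Once against the cover, the tile's centre is 7 mm short of this point to 17 mm beyond it in y, and it should be within 13 mm in x
- station: one fixed piece: blue plastic tray, 170 x 330 mm, with the white crock and the wooden stand under the stack; origin under the tray's centre, y axis from stack to crock. The crock's rim is 92 mm above the origin and begins 8 mm beyond the stack (landing rim 36 mm wide, 1 mm low; side rims 14 mm; far rim 14 mm, 2 mm low); the stack's centre lies 65 mm from the origin towards -y
- cover_hinge: fixed hinge rod on the crock's far side, along x, 60 mm below the rim, 64 mm beyond mouth in y (origin: its middle). It carries the white cover, a plate 116 mm wide, 9 thick, 151 tall, standing open. Its lean varies and is not reported: at rim height its face is 0 to 24 mm beyond the crock's outer edge. Its stiff hinge gives way above about 11 N; push on it with 2 to 8 N
- jar: closed clear glass jar with a steel cap, 76 mm across, 120 mm tall, standing loose at the left end of the drawer; origin at the centre of its foot
- sieve: stainless steel bowl sieve, 100 mm across, 40 mm high, with an 80 mm rod handle towards the robot, at the left end of the drawer; origin at the centre of its foot
- spoon: wooden spoon, 200 mm long, lying loose at the right end of the drawer; origin at its underside
- katori: small brass bowl, 70 mm across, 35 mm high, far right corner of the drawer; origin at the centre of its foot
- tin: small steel tin, 52 mm across, 60 mm high, near right corner of the drawer; origin at the centre of its foot

How it is judged:
By the outcome, as a careful person would: the job done as asked, in the order asked, and still so for the second after the job is handed in, with the robot touching nothing.
It also fails if it takes over 48 s, if anything falls off the work surface, if the arm or the gripper's body presses on something with over 40 N, if the wrist force passes 120 N, or if a joint passes its speed limit or range.

ROBOT

A 6-joint arm with a two-finger parallel gripper is mounted at the origin on the work surface. World frame = base frame: x ahead of the robot, y to its left, z up, the work surface at z = 0. Lengths are in m, angles in rad, forces in N, time in s.
With the tool pointing down it reaches from about 0.275 to 0.75 m from the base axis. Payload 10.2 kg.
Tool frame: the origin (TCP) lies midway between the tips of the shut fingers; the grasp point (between the pads) lies 19 mm behind it; z points along the fingers, y is the line along which they close (so a half turn about z gives the same grasp; the last joint's range is limited). The gripper opens to 85 mm and grips with 20 to 120 N. Pads are 22 mm wide; open, the fingers measure 114 mm over their backs; the gripper's body (76 mm by 85 mm) begins 54 mm behind the grasp point. The pads swing forward as they close: fully open they stand 13 mm farther back than shut.
Start: joints at [1.058, 0.313, 1.498, -0, 1.331, -0.223], TCP at [0.15, 0.503, 0.231] pointing down, gripper open.
Joint ranges: [-2.94, 2.94], [-0.97, 2.17], [0.19, 2.56], [-1.23, 4.37], [0.02, 3.11], [-2.88, 2.88]. Speed limits (rad/s): [2.39, 2.39, 3.01, 3.14, 3.14, 3.14].

INTERFACE

Orientations are given as a rotation vector (axis times angle).
In Python, from plant import observe, grab_frame, camera_model, finish_job gives the robot as it stands. The module is installed in compiled form; this text tells all that it offers.
- The arm moves only by the shell command python3 -m inch 'ROWS' [FORCE]. ROWS is JSON, a list of rows, each a list of 7 numbers: the opening, from -1 (shut) to 1 (fully open), so that 0 is half open, then the shift along the tool's x, y, z in mm, then the turn, a rotation vector about the tool's x, y, z in degrees. In form: [[fingers, tx, ty, tz, wx, wy, wz], ...]. A call has exactly 5 rows; each row shifts and turns the commanded pose from where the row before left it, along the tool's axes as they then stand; what a row does not reach is not made up. A row lasts 1/8 s, in which the tool goes at most 62.5 mm and 10.7 degrees, less where a joint would pass 70% of its speed; a pose out of reach is approached as far as the arm can. A call with a gripper value outside its range is refused whole. The fingers move at their own pace and stop on an object; FORCE is the grip in N (left out, the last holds). Time passes only in rows, so rows that do not move let the fingers close, or fill a call up. It gives the time, the measured TCP pose, the force, the opening and the grip force at its end, in the units of the state.
- observe(): the state, without advancing time (a new reading comes with each control period).
- grab_frame(name): name is "scene" or "side" or "wrist"; returns the picture (420x560x3 uint8, red, green, blue); there is no depth.
- camera_model(name): a dict with "camera_matrix" (3x3 intrinsics, pixels), "rvec" (rotation vector, rad) and "tvec" (3), from world to camera coordinates, as OpenCV has them. Camera axes: x right, y down, z forward; pixel columns grow to the right and rows downward; lengths in m; the calibration is good to about 2 mm. A picture is of the moment at which its call begins: read the wrist's pose just before it. camera_model takes no time and is no camera call; for the wrist camera it gives the pose at the moment of the call.
- finish_job(): hands the job in; it is judged then, once.
The state is a dict: "time_s": time; "joints": joint angles; "dq": joint speeds; "joint_torque": joint torques, N m; "eef_pos": TCP position; "eef_rot": TCP orientation; "contact_force": force on the tool from outside, world axes, zero at the start; "moment": the same for the moment, N m; "grip_width": finger opening in m; "gripper_force": force on a finger pad.
Only numpy, scipy, OpenCV 4.12 (cv2) and the standard library are available. Lean on these libraries where they do the work, as an engineer would, in place of code of your own. Each camera call takes 0.05 s, during which the arm holds its last target. There are 200 camera calls.

## Working session

There is one attempt and no reset: what is moved stays moved. The work goes in short steps, Python scripts to look and compute and a shell command to move; the robot and the scene stay as the last step left them, time stands still between calls to the robot, and variables do not carry over. Pictures are saved under pics/ and viewed, at most 10 in all, crops included, and the job is handed in when it is done.

```bash
mkdir -p pics
python3 - <<'E'
from plant import *
import cv2,numpy as np
print(observe())
a=grab_frame("scene");b=grab_frame("side")
np.save("scene.npy",a);np.save("side.npy",b)
cv2.imwrite("pics/a.png",a[:,:,::-1]);cv2.imwrite("pics/b.png",b[:,:,::-1])
for n in("scene","side","wrist"):print(n,camera_model(n))
E
```

```text
{'time_s': 0.0, 'joints': array([ 1.05759980e+00,  3.13421034e-01,  1.49844857e+00,  1.53390578e-05,
        1.33098507e+00, -2.23390845e-01]), 'dq': array([ 0.00096659, -0.00088928, -0.0017876 , -0.00083203, -0.00063349,
       -0.00030817]), 'joint_torque': array([-2.91311892e-05, -4.12274730e+01, -2.59734625e+01, -2.09704740e-04,
        4.23860532e-03, -5.42828182e-07]), 'eef_pos': array([0.14990078, 0.50287608, 0.23074557]), 'eef_rot': array([-4.53572308e-01, -3.10820386e+00,  1.84074808e-03]), 'contact_force': array([ 0.77257939, -0.14150221, -0.34376249]), 'moment': array([-0.0325701 ,  0.02286758,  0.03383049]), 'gripper_force': 0.0, 'grip_width': 0.08544628527460602}
scene {'camera_matrix': array([[473.70006337,   0.        , 285.67988496],
       [  0.        , 473.70006337, 204.96844905],
       [  0.        ,   0.        ,   1.        ]]), 'rvec': array([ 2.14757883,  0.7118038 , -0.33099351]), 'tvec': array([-0.46787652, -0.11764614,  1.25575665])}
side {'camera_matrix': array([[391.55283597,   0.        , 285.71886095],
       [  0.        , 391.55283597, 207.70723088],
       [  0.        ,   0.        ,   1.        ]]), 'rvec': array([ 2.12936373, -0.20433906,  0.11071977]), 'tvec': array([-0.57456045,  0.14738506,  0.81123761])}
wrist {'camera_matrix': array([[370.29232508,   0.        , 273.27725511],
       [  0.        , 370.29232508, 216.15491581],
       [  0.        ,   0.        ,   1.        ]]), 'rvec': array([-2.34079826, -1.74705815, -0.23008006]), 'tvec': array([-0.52590353, -0.03517966,  0.37787969])}
```

View pics/a.png

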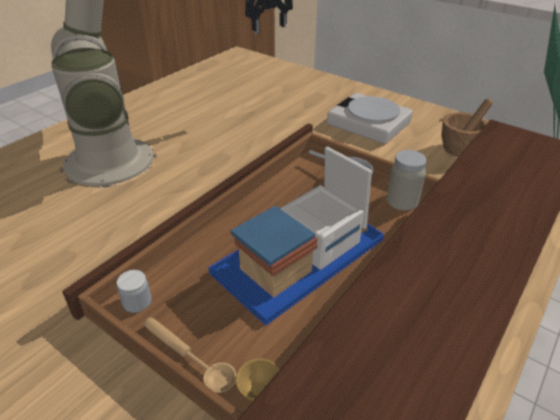

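View pics/b.png

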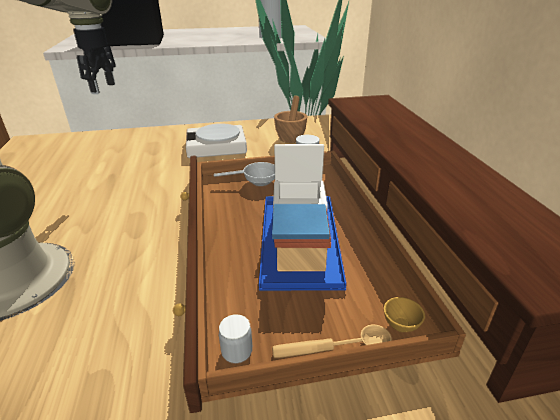

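The scene view shows the blue tile on the stack at about (275,235) and the crock with its open cover at about (330,205). The side view shows the tile at about (302,222). The stack-to-crock direction runs roughly along world +y.

```bash
cat > h.py <<'E'
import numpy as np,cv2
from plant import camera_model
def cm(n,m=None):
    m=m or camera_model(n);R=cv2.Rodrigues(m["rvec"])[0];return m["camera_matrix"],R,np.array(m["tvec"])
def plane(n,uv,z,m=None):
    K,R,t=cm(n,m);uv=np.atleast_2d(np.array(uv,float));d=(np.linalg.inv(K)@np.c_[uv,np.ones(len(uv))].T).T@R
    c=-R.T@t;return c+d*((z-c[2])/d[:,2])[:,None]
def tri(n1,a,n2,b,m1=None,m2=None):
    P=[]
    for n,m in((n1,m1),(n2,m2)):
        K,R,t=cm(n,m);P.append(K@np.c_[R,t])
    X=cv2.triangulatePoints(P[0],P[1],np.array(a,float).T,np.array(b,float).T);return (X[:3]/X[3]).T
def bluemask(img):
    hsv=cv2.cvtColor(img,cv2.COLOR_RGB2HSV);return hsv
E
python3 - <<'E'
from h import *
a=np.load("scene.npy");b=np.load("side.npy")
for im,pts in((a,[(275,235),(245,245),(295,245),(285,262),(240,290)]),(b,[(302,215),(302,232),(302,237),(302,240),(302,285)])):
    h=cv2.cvtColor(im,cv2.COLOR_RGB2HSV);print([(p,h[p[1],p[0]].tolist()) for p in pts])
ims=[]
for n,im,(x,y) in(("scene",a,(220,140)),("side",b,(240,130))):
    h=cv2.cvtColor(im,cv2.COLOR_RGB2HSV)
    m=((h[...,0]>92)&(h[...,0]<112)&(h[...,1]>90)&(h[...,1]<215)&(h[...,2]>60)).astype(np.uint8)
    m=cv2.morphologyEx(m,cv2.MORPH_OPEN,np.ones((3,3)))
    c=max(cv2.findContours(m,0,2)[0],key=cv2.contourArea)
    print(n,cv2.contourArea(c),cv2.approxPolyDP(cv2.convexHull(c),2,True)[:,0].tolist())
    w,hh=(170,170) if n=="scene" else (110,170)
    ims.append(cv2.resize(im[y:y+hh,x:x+w],None,fx=3,fy=3,interpolation=cv2.INTER_CUBIC)[:510])
cv2.imwrite("pics/c.png",np.hstack(ims)[:,:800,::-1])
E
```

```text
[((275, 235), [104, 101, 121]), ((245, 245), [107, 72, 74]), ((295, 245), [104, 105, 112]), ((285, 262), [9, 134, 112]), ((240, 290), [110, 169, 98])]
[((302, 215), [102, 121, 184]), ((302, 232), [102, 121, 187]), ((302, 237), [104, 125, 116]), ((302, 240), [8, 165, 139]), ((302, 285), [111, 189, 139])]
scene 3401.5 [[381, 234], [381, 239], [267, 322], [259, 318], [210, 272], [210, 267], [233, 253], [368, 227]]
side 1980.5 [[325, 207], [328, 238], [272, 238], [263, 233], [265, 205], [317, 204]]
```

View pics/c.png

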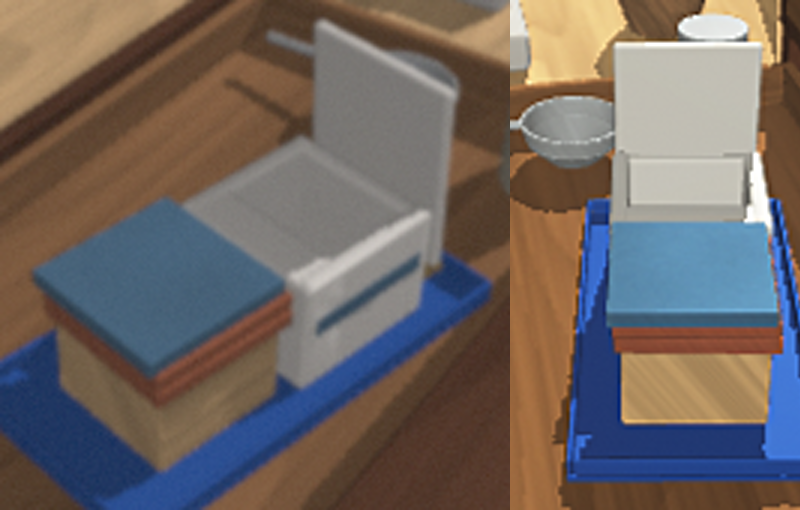

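The crops show the tile's top face with corners near scene (275,206), (316,234), (272,262), (232,231) and side (274,204), (324,205), (326,233), (272,234). I'll refine these with masks and triangulate them.

```bash
cat >> h.py <<'E'
def quad(im,vmin,roi,smax=150,hmin=98,hmax=108,smin=85):
    h=cv2.cvtColor(cv2.GaussianBlur(im,(3,3),0),cv2.COLOR_RGB2HSV)
    m=((h[...,0]>=hmin)&(h[...,0]<=hmax)&(h[...,1]>smin)&(h[...,1]<smax)&(h[...,2]>vmin)).astype(np.uint8)
    k=np.zeros_like(m);x0,y0,x1,y1=roi;k[y0:y1,x0:x1]=1;m*=k
    m=cv2.morphologyEx(m,cv2.MORPH_CLOSE,np.ones((3,3)));m=cv2.morphologyEx(m,cv2.MORPH_OPEN,np.ones((5,5)))
    c=max(cv2.findContours(m,0,cv2.CHAIN_APPROX_NONE)[0],key=cv2.contourArea)
    hull=cv2.convexHull(c);e=1
    while len(q:=cv2.approxPolyDP(hull,e,True))>4:e+=.3
    q=q[:,0].astype(float);P=c[:,0].astype(float);L=[]
    cen=P.mean(0)
    for i in range(4):
        A,B=q[i],q[(i+1)%4];d=(B-A);l=np.hypot(*d);d/=l;n=np.array([-d[1],d[0]])
        s=(P-A)@d;r=(P-A)@n;S=P[(abs(r)<2.5)&(s>.12*l)&(s<.88*l)]
        vx,vy,x,y=cv2.fitLine(S.astype(np.float32),cv2.DIST_HUBER,0,.01,.01).ravel()
        n=np.array([-vy,vx]);p=np.array([x,y]);o=np.sign((p-cen)@n);L.append((n,n@p+.5*o))
    return np.array([np.linalg.solve([L[i-1][0],L[i][0]],[L[i-1][1],L[i][1]]) for i in range(4)])
E
python3 - <<'E'
from h import *
a=np.load("scene.npy");b=np.load("side.npy")
q=quad(a,92,(225,195,322,270));r=quad(b,150,(262,196,334,240))
print(q.round(1).tolist(),r.round(1).tolist())
for n,s in(("scene",q),("side",r)):
    P=plane(n,s,.12);print(n,P.round(4).tolist(),np.linalg.norm(P-np.roll(P,-1,0),axis=1).round(4))
# match by nearest on plane
A=plane("scene",q,.12)[:,:2];B=plane("side",r,.12)[:,:2]
i=[int(np.argmin(np.linalg.norm((B-B.mean(0))-(x-A.mean(0)),axis=1))) for x in A]
X=tri("scene",q,"side",r[i]);print(i,X.round(4).tolist(),X.mean(0),np.linalg.norm(X-np.roll(X,-1,0),axis=1))
E
```

```text
[[275.4, 206.4], [314.5, 234.6], [270.2, 262.9], [230.6, 230.8]] [[323.8, 203.5], [329.4, 234.8], [273.8, 233.2], [272.3, 203.5]]
scene [[0.5611, -0.0081, 0.12], [0.6669, -0.0304, 0.12], [0.6467, -0.1346, 0.12], [0.5394, -0.1138, 0.12]] [0.1081 0.1062 0.1093 0.1079]
side [[0.663, -0.0246, 0.12], [0.6431, -0.1348, 0.12], [0.5411, -0.1097, 0.12], [0.5555, -0.0037, 0.12]] [0.1119 0.1051 0.107  0.1095]
[3, 0, 1, 2] [[0.5567, -0.0021, 0.1163], [0.6641, -0.0257, 0.1176], [0.6445, -0.1317, 0.1169], [0.5408, -0.115, 0.1226]] [ 0.60152809 -0.06863901  0.11834131] [0.10991933 0.10783502 0.10524408 0.11412448]
```

```bash
cat >> h.py <<'E'
from scipy.spatial.transform import Rotation as Ro
def plan(goal,yaw_y,n):
    """n equal rows to TCP goal (tool down, tool y azimuth yaw_y deg), printed in tool axes mm/deg"""
    from plant import observe
    s=observe();p=np.array(s["eef_pos"]);R=Ro.from_rotvec(s["eef_rot"])
    c,d=np.cos(np.radians(yaw_y)),np.sin(np.radians(yaw_y))
    T=Ro.from_matrix(np.array([[-d,c,0],[c,d,0],[0,0,-1.]]).T)
    w=(R.inv()*T).as_rotvec();st=(np.array(goal)-p)/n
    for i in range(n):
        Ri=R*Ro.from_rotvec(w*i/n);print((Ri.inv().apply(st)*1000).round(1).tolist(),np.degrees(w/n).round(2).tolist())
E
python3 - <<'E'
from h import *
from plant import *
s=observe();K,R,t=cm("wrist");c=-R.T@t;T=Ro.from_rotvec(s["eef_rot"])
print("cam in tool",T.inv().apply(c-s["eef_pos"]),"axis in tool",T.inv().apply(R[2]),"right",T.inv().apply(R[0]))
T2=T.as_matrix();print(T2.round(3))
plan([.58,-.13,.33],-11.6,15)
E
```

```text
cam in tool [ 0.065072    0.00134228 -0.14255643] axis in tool [-2.60683008e-01  2.56839487e-04  9.65424416e-01] right [1.20028862e-03 9.99999278e-01 5.80631124e-05]
[[-0.958  0.286 -0.001]
 [ 0.286  0.958 -0.001]
 [ 0.    -0.001 -1.   ]]
[-39.5, -32.2, -6.6] [-0.0, 0.0, 5.67]
[-42.5, -28.2, -6.6] [-0.0, 0.0, 5.67]
[-45.1, -23.8, -6.6] [-0.0, 0.0, 5.67]
[-47.2, -19.3, -6.6] [-0.0, 0.0, 5.67]
[-48.9, -14.5, -6.6] [-0.0, 0.0, 5.67]
[-50.1, -9.6, -6.6] [-0.0, 0.0, 5.67]
[-50.8, -4.6, -6.6] [-0.0, 0.0, 5.67]
[-51.0, 0.4, -6.6] [-0.0, 0.0, 5.67]
[-50.7, 5.4, -6.6] [-0.0, 0.0, 5.67]
[-49.9, 10.4, -6.6] [-0.0, 0.0, 5.67]
[-48.7, 15.3, -6.6] [-0.0, 0.0, 5.67]
[-46.9, 20.0, -6.6] [-0.0, 0.0, 5.67]
[-44.7, 24.6, -6.6] [-0.0, 0.0, 5.67]
[-42.1, 28.9, -6.6] [-0.0, 0.0, 5.67]
[-39.0, 32.9, -6.6] [-0.0, 0.0, 5.67]
```

Run:
```python
from h import *
plan([.61,.0,.34],-11.6,15)
```

```text
[-39.0, -23.4, -7.3] [-0.0, 0.0, 5.67]
[-41.1, -19.4, -7.3] [-0.0, 0.0, 5.67]
[-42.8, -15.3, -7.3] [-0.0, 0.0, 5.67]
[-44.1, -11.0, -7.3] [-0.0, 0.0, 5.67]
[-45.0, -6.5, -7.3] [-0.0, 0.0, 5.67]
[-45.4, -2.1, -7.3] [-0.0, 0.0, 5.67]
[-45.4, 2.4, -7.3] [-0.0, 0.0, 5.67]
[-44.9, 6.9, -7.3] [-0.0, 0.0, 5.67]
[-44.0, 11.3, -7.3] [-0.0, 0.0, 5.67]
[-42.7, 15.6, -7.3] [-0.0, 0.0, 5.67]
[-40.9, 19.7, -7.3] [-0.0, 0.0, 5.67]
[-38.8, 23.7, -7.3] [-0.0, 0.0, 5.67]
[-36.3, 27.4, -7.3] [-0.0, 0.0, 5.67]
[-33.4, 30.8, -7.3] [-0.0, 0.0, 5.67]
[-30.2, 34.0, -7.3] [-0.0, 0.0, 5.67]
```

```bash
python3 -m inch '[[0,-39,-23,-10,0,0,5.67],[0,-41,-19,-10,0,0,5.67],[0,-43,-15,-10,0,0,5.67],[0,-44,-11,-8,0,0,5.67],[0,-45,-7,-7,0,0,5.67]]' && python3 -m inch '[[0,-45,-2,-7,0,0,5.67],[0,-45,2,-7,0,0,5.67],[0,-45,7,-7,0,0,5.67],[0,-44,11,-7,0,0,5.67],[0,-43,16,-7,0,0,5.67]]' && python3 -m inch '[[0,-41,20,-7,0,0,5.67],[0,-39,24,-7,0,0,5.67],[0,-36,27,-6,0,0,5.67],[0,-33,31,-5,0,0,5.67],[0,-30,34,-5,0,0,5.67]]' && python3 -m inch '[[0,0,0,0,0,0,0],[0,0,0,0,0,0,0],[0,0,0,0,0,0,0],[0,0,0,0,0,0,0],[0,0,0,0,0,0,0]]'
python3 - <<'E'
from h import *
from plant import *
import pickle
s=observe();m=camera_model("wrist");w=grab_frame("wrist");pickle.dump((s,m,w),open("w1.pkl","wb"))
print(s["time_s"],s["eef_pos"],s["contact_force"],s["grip_width"])
cv2.imwrite("pics/w1.png",cv2.resize(w,(800,600))[:,:,::-1])
E
```

```text
time_s: 0.72
eef_pos: [0.3042, 0.3347, 0.2764]
eef_rot: [-1.206, -2.901, 0.0]
contact_force: [0.6, 0.1, -0.5]
grip_width: 0.0426
gripper_force: 0.0
time_s: 1.35
eef_pos: [0.4571, 0.1671, 0.3113]
eef_rot: [-1.879, -2.517, 0.0]
contact_force: [-0.4, -0.3, -0.2]
grip_width: 0.0427
gripper_force: 0.0
time_s: 1.98
eef_pos: [0.6108, 0.0001, 0.3411]
eef_rot: [-2.438, -1.98, 0.001]
contact_force: [-0.5, -0.1, 0.3]
grip_width: 0.043
gripper_force: 0.0
time_s: 2.6
eef_pos: [0.6099, 0.0017, 0.3415]
eef_rot: [2.435, 1.985, 0.0]
contact_force: [0.1, -0.9, 0.2]
grip_width: 0.043
gripper_force: 0.0
2.6 [0.60986196 0.00166445 0.3415226 ] [ 0.12279498 -0.92124056  0.15905051] 0.042952696915764685
```

View pics/w1.png

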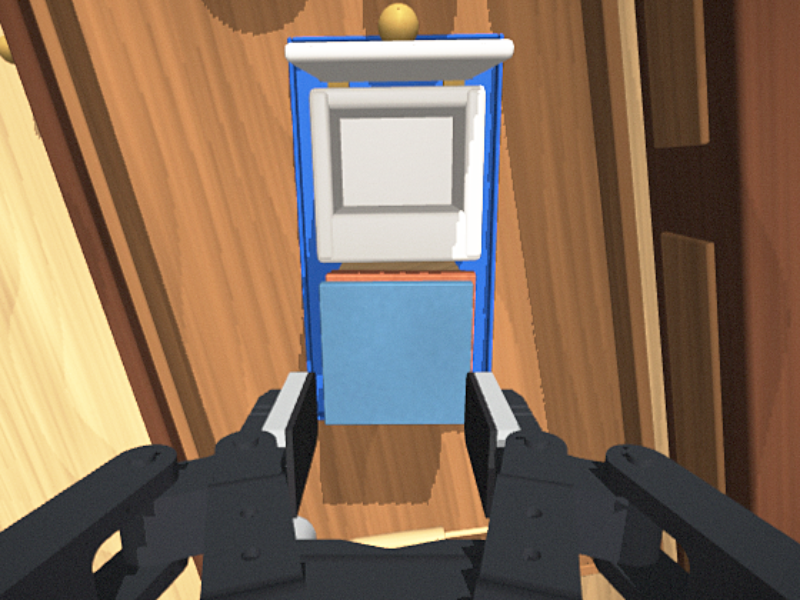

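The wrist view (800x600) shows the tile at (322..472, 282..424), the crock rim at (311..484, 88..262), the cover top at about (400,50), and the fingers on either side. The fingers are half open, well placed, and clear of everything.

Run:
```python
from h import *
import pickle
s,m,w=pickle.load(open("w1.pkl","rb"))
q=quad(w,120,(215,190,340,305),smax=175,hmin=95,hmax=112)
T=plane("wrist",q,.118,m);print("tile px",q.round(1).tolist());print(T.round(4).tolist(),np.linalg.norm(T-np.roll(T,-1,0),axis=1).round(4),T.mean(0))
h=cv2.cvtColor(w,cv2.COLOR_RGB2HSV)
# crock: low-saturation blob; row/col edge points
mk=((h[...,1]<55)&(h[...,2]>110)).astype(np.uint8);k=np.zeros_like(mk);k[59:187,212:345]=1;mk*=k
L=[];Rr=[];N=[]
for r in range(70,178,3):
    x=np.flatnonzero(mk[r]);L.append((x[0],r+.5));Rr.append((x[-1]+1,r+.5))
for c in range(228,334,3):
    y=np.flatnonzero(mk[:,c]);N.append((c+.5,y[-1]+1))
F=[(c+.5,np.flatnonzero(mk[:,c])[0]) for c in range(228,334,3)]
for n,E in(("left",L),("right",Rr),("near",N),("far",F)):
    P=plane("wrist",E,.104,m);f=cv2.fitLine(P[:,:2].astype(np.float32),cv2.DIST_HUBER,0,.001,.001).ravel()
    d=f[:2]*(1 if (f[1] if n in("left","right") else f[0])>0 else -1)
    print(n,"dir deg",np.degrees(np.arctan2(d[1],d[0])).round(2),"pt",f[2:].round(4),"res mm",(np.abs((P[:,:2]-f[2:])@[-d[1],d[0]])*1000).mean().round(2),E[0],E[-1])
```

```text
tile px [[331.1, 196.4], [324.3, 295.0], [226.6, 296.8], [221.8, 198.0]]
[[0.6658, -0.0211, 0.118], [0.6411, -0.1277, 0.118], [0.5366, -0.1086, 0.118], [0.5574, -0.0006, 0.118]] [0.1094 0.1063 0.1099 0.1104] [ 0.60022545 -0.06450117  0.118     ]
left dir deg 79.18 pt [0.5692 0.0652] res mm 0.25 (np.int64(217), 70.5) (np.int64(222), 175.5)
right dir deg 79.34 pt [0.6863 0.0472] res mm 0.25 (np.int64(340), 70.5) (np.int64(337), 175.5)
near dir deg -10.52 pt [ 6.187e-01 -3.000e-04] res mm 0.27 (228.5, np.int64(184)) (333.5, np.int64(182))
far dir deg -10.51 pt [0.6443 0.1153] res mm 0.22 (228.5, np.int64(62)) (333.5, np.int64(60))
```

Run:
```python
from h import *
plan([.5818,-.1639,.109],-10.7,1)
```

```text
[-167.7, 5.8, 232.5] [0.01, -0.0, -0.93]
```

```bash
python3 -m inch '[[0,-42,1.4,30,0,0,-0.3],[0,-42,1.4,30,0,0,-0.3],[0,-42,1.4,30,0,0,-0.3],[0,-42,1.4,30,0,0,0],[0,0,0,30,0,0,0]]' && python3 -m inch '[[0,0,0,30,0,0,0],[0,0,0,25,0,0,0],[0,0,0,20,0,0,0],[0,0,0,7,0,0,0],[0,0,0,0,0,0,0]]'
python3 - <<'E'
from h import *
from plant import *
import pickle
s=observe();m=camera_model("wrist");w=grab_frame("wrist");b=grab_frame("side");pickle.dump((s,m,w,b),open("w2.pkl","wb"))
print(s["time_s"],s["eef_pos"],s["eef_rot"],s["contact_force"])
A=cv2.resize(b[160:300,230:380],None,fx=3,fy=3,interpolation=cv2.INTER_CUBIC)
B=cv2.resize(w,(350,262));B=np.vstack([B,np.zeros((420-262,350,3),np.uint8)])
cv2.imwrite("pics/w2.png",np.hstack([A,B])[:,:,::-1])
plan([.5818,-.1639,.109],-10.7,1)
E
```

```text
time_s: 3.28
eef_pos: [0.5823, -0.1672, 0.1902]
eef_rot: [2.423, 1.999, -0.0]
contact_force: [0.0, 0.4, 0.2]
grip_width: 0.0427
gripper_force: 0.0
time_s: 3.9
eef_pos: [0.583, -0.1646, 0.1095]
eef_rot: [2.42, 2.004, -0.0]
contact_force: [-0.6, -0.3, -0.5]
grip_width: 0.0428
gripper_force: 0.0
3.9 [ 0.5829841  -0.16460051  0.10950237] [ 2.41969502e+00  2.00362526e+00 -4.23207358e-06] [-0.56628454 -0.27080834 -0.50839616]
[0.6, -1.7, 1.3] [0.09, 0.02, -0.05]
```

View pics/w2.png

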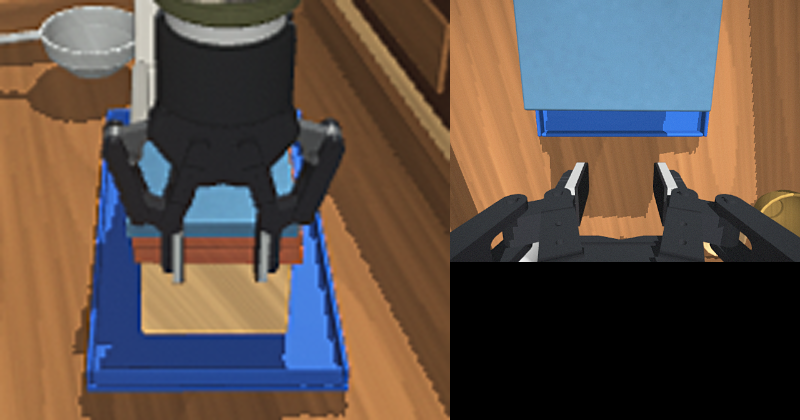

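Run:
```python
from h import *
import pickle
s1,m1,w1=pickle.load(open("w1.pkl","rb"));s,m,w,b=pickle.load(open("w2.pkl","rb"))
h=cv2.cvtColor(w,cv2.COLOR_RGB2HSV);mk=((h[...,0]>=95)&(h[...,0]<=112)&(h[...,1]>70)&(h[...,1]<175)&(h[...,2]>120)).astype(np.uint8);mk[200:]=0
mk=cv2.morphologyEx(mk,cv2.MORPH_OPEN,np.ones((5,5)))
E=[];
for c in range(150,400,10):
    y=np.flatnonzero(mk[:,c]);E.append((c+.5,y[-1]+1))
E=np.array(E);p=np.polyfit(E[:,0],E[:,1],1)
r=[100,110,120,130,140,150,160];l0=[np.flatnonzero(mk[k])[[0,-1]] for k in r];l=np.polyfit(r,[x[0] for x in l0],1);g=np.polyfit(r,[x[1]+1 for x in l0],1)
C=[]
for f in(l,g):
    y=(p[0]*f[1]+p[1])/(1-p[0]*f[0]);C.append((f[0]*y+f[1],y))
print("w2 corners",np.round(C,1).tolist(),"edge rms",np.std(E[:,1]-np.polyval(p,E[:,0])).round(2))
X=tri("wrist",[(227.6,297.0),(329.6,297.0)],"wrist",C,m1,m);print("rear corners tri",X.round(4).tolist(),np.linalg.norm(X[0]-X[1]))
P=plane("wrist",C,.118,m);d=P[1]-P[0];print(P.round(4),np.linalg.norm(d),"yaw",np.degrees(np.arctan2(d[1],d[0])))
R=Ro.from_rotvec(s["eef_rot"]);print("tool y az",np.degrees(np.arctan2(*R.apply([0,1,0])[1::-1])))
K,Rc,t=cm("side")
for dz in(0,-.002,-.004):
  for dy in(-.028,.028):
    q=s["eef_pos"]+R.apply([-.011,dy,dz]);u=cv2.projectPoints(q,Rc,t,K,None)[0].ravel();print(dz,dy,u.round(1))
x=R.inv().apply(P-s["eef_pos"]);print("rear corners in tool mm",(x*1000).round(1))
```

```text
w2 corners [[119.2, 175.3], [416.7, 178.8]] edge rms 0.59
rear corners tri [[0.5376, -0.1089, 0.1183], [0.6457, -0.1319, 0.115]] 0.11055721970186376
[[ 0.5374 -0.1089  0.118 ]
 [ 0.6438 -0.1303  0.118 ]] 0.10847480009654299 yaw -11.345150410230787
tool y az -10.747177650550979
0 -0.028 [286.3 256.8]
0 0.028 [317.6 256.8]
-0.002 -0.028 [286.3 256. ]
-0.002 0.028 [317.6 255.9]
-0.004 -0.028 [286.3 255.1]
-0.004 0.028 [317.7 255. ]
rear corners in tool mm [[ 46.2 -55.2  -8.5]
 [ 45.1  53.3  -8.5]]
```

```bash
python3 - <<'E'
from h import *
import pickle
s1,m1,w1=pickle.load(open("w1.pkl","rb"))
g=w1.mean(2);print([(r,int(g[r,275:285].mean())) for r in range(22,64,1)])
v=np.array([.184,.983])
for r in(35,38,40,43,56):
    print(r,[(z,((plane("wrist",(280,r),z,m1)[0,:2]@v-.1847)*1000).round(1)) for z in(.104,.185,.194)])
E
python3 -m inch '[[0,6,-1,2,0,0,-0.2],[0,8,0,0,0,0,0],[0,7,0,0,0,0,0],[0,4,0,0,0,0,0],[0,2,0,0,0,0,0]]'
```

```text
[(22, 123), (23, 117), (24, 108), (25, 102), (26, 94), (27, 75), (28, 172), (29, 255), (30, 255), (31, 255), (32, 254), (33, 254), (34, 253), (35, 252), (36, 250), (37, 245), (38, 234), (39, 211), (40, 178), (41, 148), (42, 124), (43, 116), (44, 118), (45, 117), (46, 119), (47, 118), (48, 119), (49, 119), (50, 118), (51, 120), (52, 119), (53, 118), (54, 120), (55, 119), (56, 120), (57, 103), (58, 100), (59, 94), (60, 136), (61, 195), (62, 215), (63, 219)]
35 [(0.104, np.float64(69.7)), (0.185, np.float64(54.1)), (0.194, np.float64(52.3))]
38 [(0.104, np.float64(67.1)), (0.185, np.float64(52.0)), (0.194, np.float64(50.3))]
40 [(0.104, np.float64(65.4)), (0.185, np.float64(50.7)), (0.194, np.float64(49.0))]
43 [(0.104, np.float64(62.8)), (0.185, np.float64(48.6)), (0.194, np.float64(47.0))]
56 [(0.104, np.float64(51.4)), (0.185, np.float64(39.7)), (0.194, np.float64(38.3))]
time_s: 4.62
eef_pos: [0.587, -0.1376, 0.1073]
eef_rot: [2.416, 2.008, -0.0]
contact_force: [-0.0, 0.5, 0.2]
grip_width: 0.0426
gripper_force: 0.0
```

```bash
cat > st.py <<'E'
import sys,numpy as np
from plant import observe
s=observe();v=np.array([.184,.983,0]);u=np.array([.983,-.184,0])
f=s["contact_force"];print("t %.2f v %.4f u %.4f z %.4f push %.2f lat %.2f fz %.2f mz %.2f"%(s["time_s"],v@s["eef_pos"],u@s["eef_pos"],s["eef_pos"][2],-v@f,u@f,f[2],s["moment"][2]))
sys.exit(int(len(sys.argv)>1 and -v@f>float(sys.argv[1])))
E
python3 -m inch '[[0,2,0,0,0,0,0],[0,2,0,0,0,0,0],[0,2,0,0,0,0,0],[0,2,0,0,0,0,0],[0,2,0,0,0,0,0]]' >/dev/null; python3 st.py 8 && python3 -m inch '[[0,2,0,0,0,0,0],[0,2,0,0,0,0,0],[0,2,0,0,0,0,0],[0,2,0,0,0,0,0],[0,2,0,0,0,0,0]]'>/dev/null; python3 st.py 8
python3 - <<'E'
from plant import *
import cv2,numpy as np
w=grab_frame("wrist");a=grab_frame("scene")[140:320,200:400]
cv2.imwrite("pics/p.png",np.hstack([cv2.resize(w,(467,350)),cv2.resize(a,(330,350))])[:,:,::-1])
E
```

```text
t 5.25 v -0.0177 u 0.6023 z 0.1073 push 3.03 lat 0.15 fz 0.05 mz -0.04
t 5.88 v -0.0074 u 0.6023 z 0.1073 push 2.89 lat 0.17 fz 0.32 mz 0.00
```

View pics/p.png

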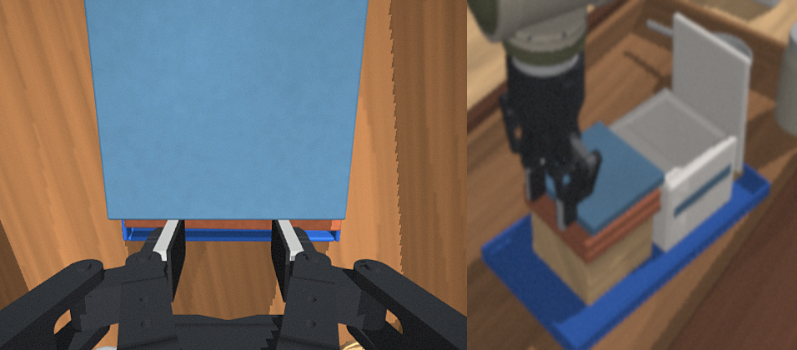

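The wrist half shows both fingers on the tile's rear edge at about (180,220) and (280,220), with terracotta now exposed behind it. Only the blue tile is sliding, at about 3 N.

```bash
g(){ python3 st.py 7; }
python3 -m inch '[[0,3,0,0,0,0,0],[0,4,0,0,0,0,0],[0,4,0,0,0,0,0],[0,4,0,0,0,0,0],[0,4,0,0,0,0,0]]'>/dev/null; g && python3 -m inch '[[0,4,0,0,0,0,0],[0,4,0,0,0,0,0],[0,4,0,0,0,0,0],[0,4,0,0,0,0,0],[0,4,0,0,0,0,0]]'>/dev/null; g && python3 -m inch '[[0,4,0,0,0,0,0],[0,4,0,0,0,0,0],[0,4,0,0,0,0,0],[0,4,0,0,0,0,0],[0,4,0,0,0,0,0]]'>/dev/null; g && python3 -m inch '[[0,4,0,0,0,0,0],[0,4,0,0,0,0,0],[0,4,0,0,0,0,0],[0,4,0,0,0,0,0],[0,4,0,0,0,0,0]]'>/dev/null; g && python3 -m inch '[[0,4,0,0,0,0,0],[0,4,0,0,0,0,0],[0,3,0,0,0,0,0],[0,3,0,0,0,0,0],[0,2,0,0,0,0,0]]'>/dev/null; g
```

```text
t 6.60 v 0.0118 u 0.6022 z 0.1073 push 2.27 lat 0.08 fz -0.12 mz -0.00
t 7.22 v 0.0317 u 0.6023 z 0.1073 push 3.79 lat -1.01 fz -0.52 mz -0.04
t 7.85 v 0.0516 u 0.6023 z 0.1075 push 4.11 lat 0.56 fz 1.89 mz 0.03
t 8.47 v 0.0717 u 0.6022 z 0.1074 push 4.76 lat -0.19 fz 2.91 mz 0.01
t 9.10 v 0.0878 u 0.6020 z 0.1070 push 3.51 lat 0.24 fz 0.70 mz 0.02
```

Run:
```python
from plant import *
import cv2,numpy as np
w=grab_frame("wrist");a=grab_frame("scene")[140:300,220:380]
cv2.imwrite("pics/p2.png",np.hstack([cv2.resize(w,(450,338)),cv2.resize(a,(338,338))])[:,:,::-1])
```

```text
(no output)
```

View pics/p2.png

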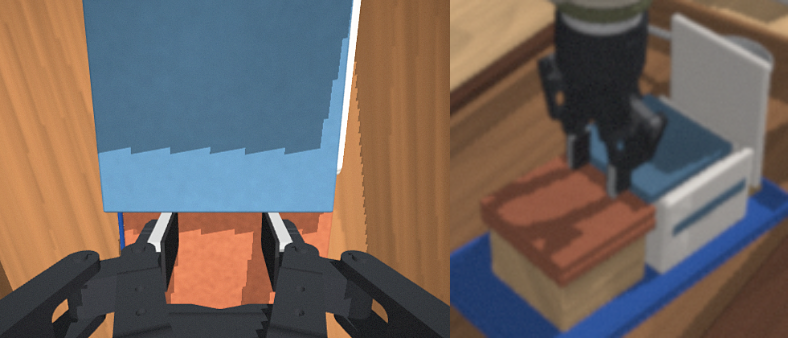

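The tile is now on the crock rim and the stack behind it is undisturbed. Next I close in, then creep.

```bash
g(){ python3 st.py 6; }
python3 -m inch '[[0,4,0,0,0,0,0],[0,4,0,0,0,0,0],[0,4,0,0,0,0,0],[0,3,0,0,0,0,0],[0,1,0,0,0,0,0]]'>/dev/null; g && python3 -m inch '[[0,0.4,0,0,0,0,0],[0,0.4,0,0,0,0,0],[0,0.4,0,0,0,0,0],[0,0.4,0,0,0,0,0],[0,0.4,0,0,0,0,0]]'>/dev/null; g && python3 -m inch '[[0,0.4,0,0,0,0,0],[0,0.4,0,0,0,0,0],[0,0.4,0,0,0,0,0],[0,0.4,0,0,0,0,0],[0,0.4,0,0,0,0,0]]'>/dev/null; g
```

```text
t 9.82 v 0.1037 u 0.6021 z 0.1072 push 2.62 lat 0.26 fz -1.40 mz 0.08
t 10.45 v 0.1055 u 0.6022 z 0.1073 push 2.31 lat -0.55 fz -1.53 mz 0.03
t 11.07 v 0.1074 u 0.6022 z 0.1073 push 1.29 lat 0.35 fz -1.37 mz 0.06
```

Baseline is about 1.3–2.6 N, so I'll creep with a 4.3 N stop.

```bash
g(){ python3 st.py 4.3; }
python3 -m inch '[[0,0.25,0,0,0,0,0],[0,0.25,0,0,0,0,0],[0,0.25,0,0,0,0,0],[0,0.25,0,0,0,0,0],[0,0.25,0,0,0,0,0]]'>/dev/null; g && python3 -m inch '[[0,0.25,0,0,0,0,0],[0,0.25,0,0,0,0,0],[0,0.25,0,0,0,0,0],[0,0.25,0,0,0,0,0],[0,0.25,0,0,0,0,0]]'>/dev/null; g && python3 -m inch '[[0,0.25,0,0,0,0,0],[0,0.25,0,0,0,0,0],[0,0.25,0,0,0,0,0],[0,0.25,0,0,0,0,0],[0,0.25,0,0,0,0,0]]'>/dev/null; g && python3 -m inch '[[0,0.25,0,0,0,0,0],[0,0.25,0,0,0,0,0],[0,0.25,0,0,0,0,0],[0,0.25,0,0,0,0,0],[0,0.25,0,0,0,0,0]]'>/dev/null; g && python3 -m inch '[[0,0.25,0,0,0,0,0],[0,0.25,0,0,0,0,0],[0,0.25,0,0,0,0,0],[0,0.25,0,0,0,0,0],[0,0.25,0,0,0,0,0]]'>/dev/null; g
```

```text
t 11.70 v 0.1087 u 0.6022 z 0.1073 push 2.77 lat 0.03 fz -1.55 mz 0.07
t 12.32 v 0.1100 u 0.6022 z 0.1073 push 1.42 lat -0.06 fz -1.27 mz 0.02
t 12.95 v 0.1112 u 0.6022 z 0.1073 push 2.40 lat -0.10 fz 0.22 mz -0.00
t 13.57 v 0.1124 u 0.6022 z 0.1073 push 1.69 lat 0.67 fz -0.97 mz -0.01
t 14.20 v 0.1137 u 0.6021 z 0.1073 push 2.11 lat 0.46 fz -2.19 mz 0.01
```

```bash
g(){ python3 st.py 4.3; }
python3 -m inch '[[0,0.25,0,0,0,0,0],[0,0.25,0,0,0,0,0],[0,0.25,0,0,0,0,0],[0,0.25,0,0,0,0,0],[0,0.25,0,0,0,0,0]]'>/dev/null; g && python3 -m inch '[[0,0.25,0,0,0,0,0],[0,0.25,0,0,0,0,0],[0,0.25,0,0,0,0,0],[0,0.25,0,0,0,0,0],[0,0.25,0,0,0,0,0]]'>/dev/null; g && python3 -m inch '[[0,0.25,0,0,0,0,0],[0,0.25,0,0,0,0,0],[0,0.25,0,0,0,0,0],[0,0.25,0,0,0,0,0],[0,0.25,0,0,0,0,0]]'>/dev/null; g && python3 -m inch '[[0,0.25,0,0,0,0,0],[0,0.25,0,0,0,0,0],[0,0.25,0,0,0,0,0],[0,0.25,0,0,0,0,0],[0,0.25,0,0,0,0,0]]'>/dev/null; g && python3 -m inch '[[0,0.25,0,0,0,0,0],[0,0.25,0,0,0,0,0],[0,0.25,0,0,0,0,0],[0,0.25,0,0,0,0,0],[0,0.25,0,0,0,0,0]]'>/dev/null; g
```

```text
t 14.82 v 0.1150 u 0.6022 z 0.1073 push 1.90 lat 0.56 fz -1.30 mz 0.03
t 15.45 v 0.1162 u 0.6022 z 0.1073 push 1.16 lat -0.61 fz -1.05 mz 0.07
t 16.07 v 0.1166 u 0.6021 z 0.1073 push 8.13 lat -0.73 fz -0.53 mz 0.02
t 16.07 v 0.1166 u 0.6021 z 0.1073 push 8.13 lat -0.73 fz -0.53 mz 0.02
t 16.07 v 0.1166 u 0.6021 z 0.1073 push 8.13 lat -0.73 fz -0.53 mz 0.02
```

The tile met the cover where predicted, at 8 N including about 1.7 N of friction. I'll ease back slightly and hold for half a second.

```bash
python3 -m inch '[[0,-0.15,0,0,0,0,0],[0,0,0,0,0,0,0],[0,0,0,0,0,0,0],[0,0,0,0,0,0,0],[0,0,0,0,0,0,0]]'>/dev/null; python3 st.py
```

```text
t 16.70 v 0.1166 u 0.6021 z 0.1073 push 6.72 lat -1.64 fz -0.58 mz -0.01
```

```bash
python3 -m inch '[[0,-1,0,0,0,0,0],[0,-4,0,0,0,0,0],[0,-10,0,0,0,0,0],[0,-15,0,0,0,0,0],[0,-10,0,-10,0,0,0]]'>/dev/null; python3 st.py; python3 -m inch '[[0,0,0,-35,0,0,0],[0,0,0,-45,0,0,0],[0,-10,0,-45,0,0,0],[0,-20,0,-40,0,0,0],[0,-20,0,-30,0,0,0]]'>/dev/null;python3 -m inch '[[0,0,0,0,0,0,0],[0,0,0,0,0,0,0],[0,0,0,0,0,0,0],[0,0,0,0,0,0,0],[0,0,0,0,0,0,0]]'>/dev/null; python3 st.py
python3 - <<'E'
from h import *
from plant import *
s=observe();m=camera_model("wrist");w=grab_frame("wrist");a=grab_frame("scene")[140:300,220:380]
cv2.imwrite("pics/f.png",np.hstack([cv2.resize(w,(450,338)),cv2.resize(a,(338,338))])[:,:,::-1])
E
```

```text
t 17.32 v 0.0760 u 0.6019 z 0.1171 push -0.31 lat 0.25 fz 0.46 mz 0.01
t 18.57 v 0.0275 u 0.6022 z 0.3120 push -0.09 lat 0.08 fz 0.05 mz 0.02
```

View pics/f.png

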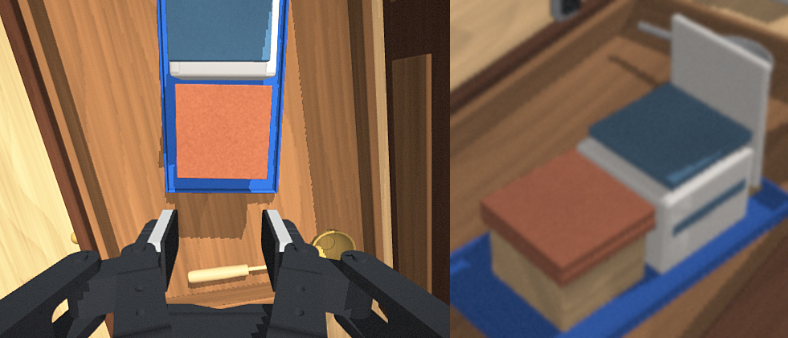

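The tile lies flat and square on the crock against the cover. The terracotta stack is in place and the robot is clear.

```bash
python3 -c "
from plant import finish_job
print(finish_job())"
```

```text
the job is handed in; nothing more can be done
None
```

I slid the blue tile onto the crock's rim and held it against the cover for about half a second at 7–8 N (tool reading, including about 2 N of sliding friction), then backed off; the last pictures show it lying square over the mouth, the cover still standing and the terracotta tiles in place, and the job is handed in.

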